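Lay the carton on the infeed belt and flip the guard shut

ROBOT

A 6-joint arm with a two-finger parallel gripper is mounted at the origin on the work surface. World frame = base frame: x ahead of the robot, y to its left, z up, the work surface at z = 0. Lengths are in m, angles in rad, forces in N, time in s.
With the tool pointing down it reaches from about 0.35 to 0.975 m from the base axis. Payload 4.9 kg.
Tool frame: the origin (TCP) lies at the very end of the fingers, on their centre line; the grasp point (between the pads) lies 19 mm behind it (manip.grip_depth is the distance from the TCP to the grasp point, in m); z points along the fingers, x is the direction in which the jaws open and shut, and the axes are right-handed (so a half turn about z gives the same grasp; the last joint's range is limited). The gripper opens to 85 mm and grips with 20 to 120 N. Pads are 22 mm wide; open, the fingers measure 114 mm over their backs; the gripper's body (76 mm by 85 mm) begins 54 mm behind the grasp point. The pads swing forward as they close: fully open they stand 13 mm farther back than shut.
Start: joints at [-1.395, 0.053, 1.613, -0, 1.476, -0.119], TCP at [0.182, -0.598, 0.231] pointing down, gripper open.
Joint ranges: [-3.01, 3.01], [-1.01, 2.22], [0.06, 2.58], [-1.02, 4.17], [0.09, 2.62], [-3.14, 3.14]. Speed limits (rad/s): [2.57, 2.57, 3.14, 3.14, 3.14, 3.14].

INTERFACE

Orientations are given as a unit quaternion [w, x, y, z].
In Python, from plant import manip gives the robot as it stands. The module is installed in compiled form; this text tells all that it offers.
- The arm moves only by the shell command python3 -m crank 'ROWS' [OPENING]. ROWS is JSON, a list of rows, each a list of 4 numbers: the shift along the tool's x, y, z in cm, then the turn about the tool's z in units of 6 degrees (1.0 is 6 degrees). A call has 1 to 10 rows; each row shifts and turns the commanded pose from where the row before left it, along the tool's axes as they then stand; what a row does not reach is not made up. A row lasts 1/12 s, in which the tool goes at most 41.7 mm and 7.16 degrees, less where a joint would pass 70% of its speed; a pose out of reach is approached as far as the arm can. A call with a gripper value outside its range is refused whole. OPENING is the opening, from 0 (shut) to 1 (fully open), set as the call begins (- or left out, the last holds). The fingers move at their own pace and stop on an object; the grip force is fixed at half the most. Time passes only in rows, so rows that do not move let the fingers close. It gives the time, the measured TCP pose, the force and the opening at its end, in the units of the state.
- manip.state(): the state, without advancing time (a new reading comes with each control period).
- manip.grab_frame(name): name is "side" or "top"; returns a dict with "img" (400x640x3 uint8, red, green, blue), "intrinsics" (3x3 intrinsics, pixels), "position" and "orientation" of the camera in the world. Camera axes: x right, y up, looking along -z (the intrinsics and any distortion apply to the point x, -y, -z); pixel columns grow to the right and rows downward; lengths in m; the calibration is good to about 2 mm. A picture is of the moment at which its call begins. There is no depth.
- manip.job_done(): hands the job in, once; it reports no verdict.
The state is a dict: "time": time; "joint_pos": joint angles; "joint_vel": joint speeds; "joint_efforts": joint torques, N m; "tool_pos": TCP position; "tool_rot": TCP orientation; "contact_force": force on the tool from outside, world axes, zero at the start; "ft_torque": the same for the moment, N m; "gripper_width": opening from 0.0 (shut) to 1.0 (fully open).
Only numpy, scipy, OpenCV 4.12 (cv2) and the standard library are available. Lean on these libraries where they do the work, as an engineer would, in place of code of your own. Each camera call takes 0.05 s, during which the arm holds its last target.

TASK

The carton standing on end on the machine's infeed belt has to go in lying down: push its upper part so that it tips over flat on the belt, with its top towards the machine's mouth. Then push the hinged guard over so that it is fully shut above the carton. Only push with the fingers: do not lift the carton, and leave everything else where it stands.

Things in the scene. Friction and masses are not known exactly. Their poses are not given: they have to be found in the camera images.
- feeder: Fixed machine with infeed belt; place and yaw vary. Origin on the table under the belt's middle line; y along the belt away from the machine, x across it away from the robot, z up. Belt top at z = 60 mm, x -75 to 75, y -200 (mouth) to 300. Rails 8 mm above the belt, at x = -80 and 80. Posts 117 mm high on the rails at y = -155 and 135. Grey machine head y -460 to -200, x -145 to 160, 235 mm high.
- mouth (a point): Point on the belt surface at the machine's mouth, mid-width, at feeder (0, -200, 60) mm; axes as the feeder's.
- carton_center (a point): Centre of the cardboard carton on the belt (not the like one on the table): 50 x 45 x 150 mm along its x, y, z, about 200 g; z runs from foot to top. It starts upright, its x across the belt within 9 degrees, its centre 40 to 160 mm along the feeder's y. Lying flat its centre is 22 mm above the belt.
- guard (a joint): Hinge angle of the guard, rad: 0 = shut, level above the belt; 1.57 = straight up; starts at 1.68 to 1.88, leaning back towards the robot; stop at 2.0. Friction holds it where it is left above about 1.2; below about 1.0 it sinks shut by itself in one or two seconds. It moves with under 2 N at its free edge.
- guard_edge (a point): Middle of the guard's free edge; x points there from the hinge. The guard is a flat clear pane in a steel frame, 160 mm from hinge line to free edge, 315 mm along the belt (feeder y -165 to 150), 8 mm thick. The hinge line runs along the belt over the rail on the robot's side, at feeder x = -84, z = 125 mm.
- tub: White lidded tub standing on the belt behind the carton (feeder y 250 to 260), 52 mm across, 65 mm high, origin at its foot. To be left alone.
- spare: Another carton, 50 x 45 x 150 mm, standing on the table. Origin at its foot. To be left alone.
- tape: Roll of tape lying flat, 96 mm across, 45 mm high, origin under it. To be left alone.
- cup: Green cup, 74 mm across, 85 mm high, origin at its foot. To be left alone.
- flask: Green bottle, 64 mm across, 170 mm high, origin at its foot. To be left alone.
- can: Can, 66 mm across, 100 mm high, origin at its foot. To be left alone.
Things that resemble listed ones, but are neither listed nor needed, are in the scene too. What is shaped like the part that bears carton_center but red or yellow is not meant.

How it is judged:
By the outcome, as a careful person would: the job done as asked, in the order asked, and still so for the second after the job is handed in, with the robot touching nothing.
It also fails if it takes over 48 s, if anything falls off the work surface, if the arm or the gripper's body presses on something with over 40 N, if the wrist force passes 120 N, or if a joint passes its speed limit or range.

## Working session

There is one attempt and no reset: what is moved stays moved. The work goes in short steps, Python scripts to look and compute and a shell command to move; the robot and the scene stay as the last step left them, time stands still between calls to the robot, and variables do not carry over. Pictures are saved under pics/ and viewed, and the job is handed in when it is done.

```bash
mkdir -p pics; ls; python3 - <<'E'
from plant import manip
import cv2
s=manip.state(); print({k:(s[k] if not hasattr(s[k],'round') else s[k]) for k in ('time','tool_pos','tool_rot','contact_force','gripper_width')})
for n in ('side','top'):
    f=manip.grab_frame(n); cv2.imwrite(f'pics/{n}0.png',f['img'][:,:,::-1]); print(n,f['intrinsics'],f['position'],f['orientation'],[k for k in f])
E
```

```text
pics
{'time': 0.0, 'tool_pos': array([ 0.18148876, -0.59742735,  0.23005285]), 'tool_rot': array([-7.22120921e-04,  8.03300626e-01, -5.95572846e-01, -7.54232792e-04]), 'contact_force': array([-0.03831725, -0.13332789, -0.48330711]), 'gripper_width': 1.000471059531813}
side [[520.04615965   0.         316.90039698]
 [  0.         520.04615965 200.47737421]
 [  0.           0.           1.        ]] [0.0264717  1.15579187 1.50971676] [-0.22346651 -0.08312634  0.32132711  0.91646147] ['img', 'intrinsics', 'position', 'orientation']
top [[488.17369713   0.         313.69219811]
 [  0.         488.17369713 195.34451873]
 [  0.           0.           1.        ]] [0.47990396 0.16906759 1.58692222] [-0.70339192 -0.02531907  0.02109489  0.71003785] ['img', 'intrinsics', 'position', 'orientation']
```

View pics/side0.png

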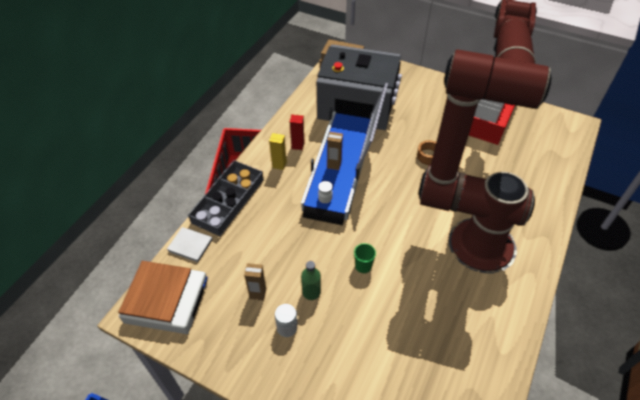

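View pics/top0.png

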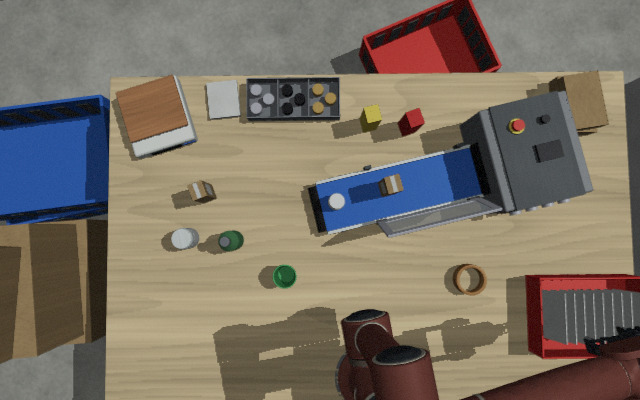

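```bash
cat > h.py <<'E'
import numpy as np, cv2
from scipy.spatial.transform import Rotation as R
from plant import manip
def cam(f):
    q=np.array(f['orientation']); return np.array(f['position']), R.from_quat(q[[1,2,3,0]]).as_matrix(), np.array(f['intrinsics'])
def ray(f,u,v):
    p,M,K=cam(f); d=np.linalg.inv(K)@[u,v,1]; d=M@np.array([d[0],-d[1],-d[2]]); return p,d/np.linalg.norm(d)
def onz(f,u,v,z):
    p,d=ray(f,u,v); return p+d*(z-p[2])/d[2]
def proj(f,X):
    p,M,K=cam(f); c=M.T@(np.array(X)-p); c=np.array([c[0],-c[1],-c[2]]); c=K@c; return c[:2]/c[2]
def crop(f,u0,v0,u1,v1,s,name):
    im=f['img'][v0:v1,u0:u1,::-1]; im=cv2.resize(im,None,fx=s,fy=s,interpolation=cv2.INTER_CUBIC); cv2.imwrite('pics/'+name,im)
E
python3 - <<'E'
from h import *
f=manip.grab_frame('top'); crop(f,300,130,520,250,3.6,'top1.png')
g=manip.grab_frame('side'); crop(g,280,80,420,230,4,'side1.png')
im=f['img'].astype(int); m=((im[:,:,2]>90)&(im[:,:,2]>im[:,:,0]*2)&(im[:,:,2]>im[:,:,1]+40)).astype(np.uint8)
m[:,:300]=0
c=max(cv2.findContours(m,0,2)[0],key=cv2.contourArea); print(cv2.contourArea(c)); print(cv2.approxPolyDP(c,3,True)[:,0].tolist())
E
```

```text
7240.5
[[469, 150], [316, 185], [327, 230], [480, 193]]
```

View pics/top1.png

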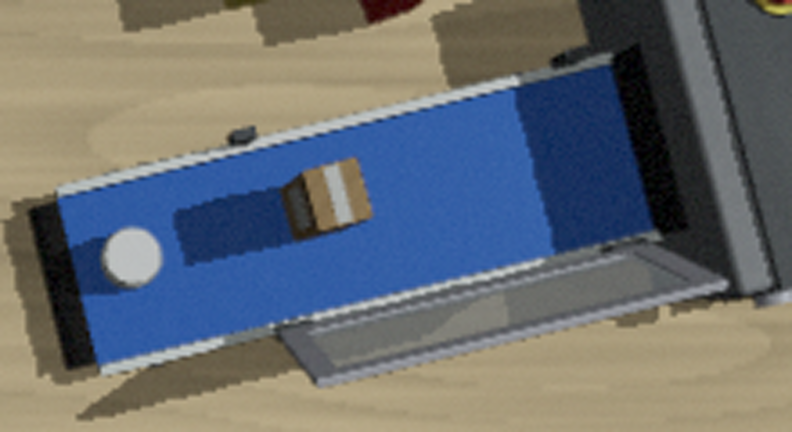

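View pics/side1.png

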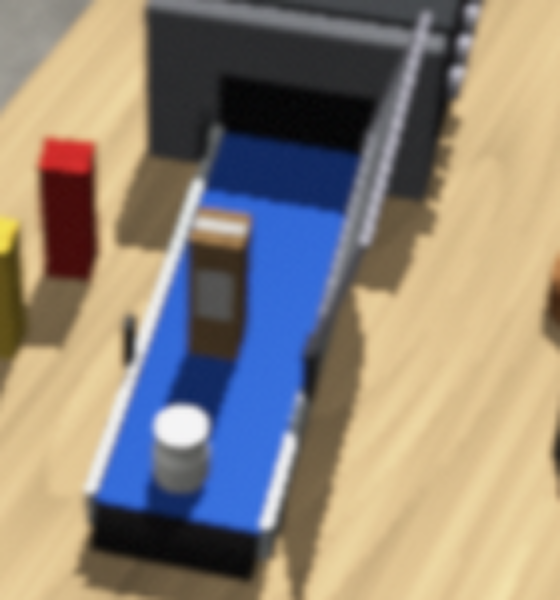

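Two cartons fit the look. The one on the belt is at top (393,184) / side (334,150) and is the one meant, since it stands on the belt. The one on the table at top (202,190) / side (256,282) is the spare. The red and yellow boxes, at top (412,121) and (371,117), are excluded by colour. The tub is at top (337,201), and the guard leans back towards the robot.

```bash
python3 - <<'E'
from h import *
f=manip.grab_frame('top'); g=manip.grab_frame('side')
im=f['img'].astype(int); m=((im[:,:,2]>90)&(im[:,:,2]>im[:,:,0]*2)&(im[:,:,2]>im[:,:,1]+40)).astype(np.uint8); m[:,:300]=0
P=lambda u,v,z:onz(f,u,v,z)
A,B=P(315.5,184.5,.06),P(326,230,.06)   # y=+300 end: far, near
print('end corners',A,B,np.linalg.norm(A-B))
# long edges: rail tops z=.068 outer edge; use the blue far edge and near edge
far=[];near=[]
for u in range(330,466):
    r=np.where(m[:,u])[0]
    if len(r): far.append((u+.5,r.min())); near.append((u+.5,r.max()+1))
for nm,e in(('far',far),('near',near)):
    pts=np.array([P(u,v,.06) for u,v in e]); vx,vy,x0,y0=cv2.fitLine(pts[:,:2].astype(np.float32),cv2.DIST_HUBER,0,.001,.001).ravel(); print(nm,np.degrees(np.arctan2(vy,vx)),x0,y0)
# carton top
crop(f,360,160,430,220,10,'c_top.png'); crop(g,310,110,370,190,8,'c_side.png')
# guard edge corners in top
E
```

```text
end corners [0.61439542 0.17174342 0.06      ] [0.47162711 0.1403343  0.06      ] 0.14618250825643078
far -77.014786 0.6723235 -0.088281564
near -76.86184 0.51961917 -0.08515033
```

View pics/c_top.png

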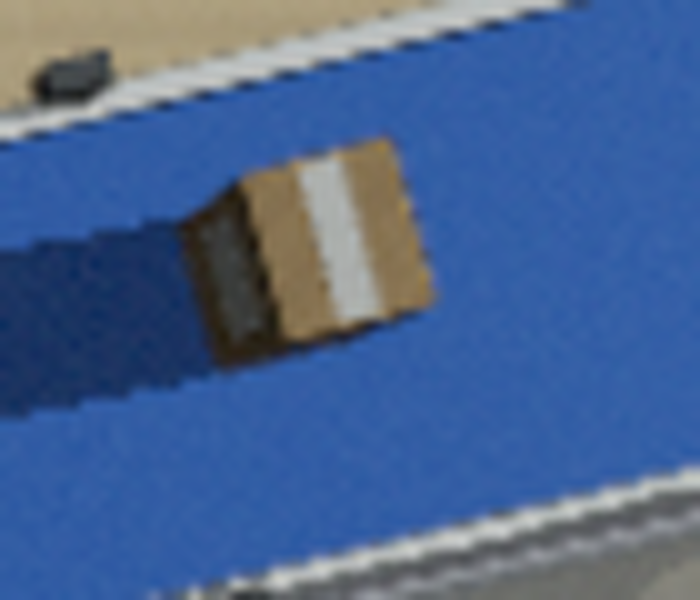

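View pics/c_side.png

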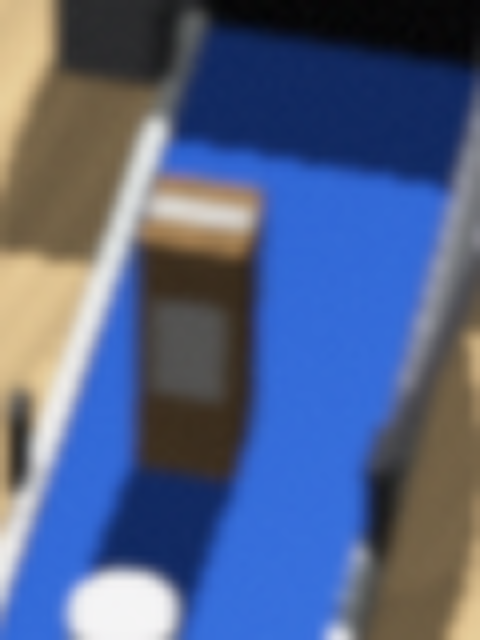

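```bash
cat >> h.py <<'E'
a=np.radians(103.06); yF=np.array([np.cos(a),np.sin(a),0]); xF=np.array([np.sin(a),-np.cos(a),0])
E
python3 - <<'E'
from h import *
f=manip.grab_frame('top'); g=manip.grab_frame('side')
# belt mid line from far/near fit points
F=np.array([.67232,-.08828,0]);N=np.array([.51962,-.08515,0])
print('width',(F-N)@xF, 'far x',F@xF,'near x',N@xF)
A,B=onz(f,315.5,184.5,.06),onz(f,326,230,.06)
print('y end',A@yF,B@yF)
# mouth end: belt blue/black border at approx top1 (613,65)/3.6, (652,238)/3.6
for u,v in((300+613/3.6,130+65/3.6),(300+653/3.6,130+238/3.6)): 
    X=onz(f,u,v,.06); print('mouth',X,X@xF,X@yF)
cor=[onz(f,360+u/10,160+v/10,.21) for u,v in((240,181),(391,138),(436,299),(290,342))]
c=np.mean(cor,0); print('carton',c,[np.linalg.norm(cor[i]-cor[i-1])for i in range(4)])
for i,j in((0,3),(1,2)): d=cor[i]-cor[j]; print(np.degrees(np.arctan2(d[1],d[0])))
# guard edge corners (top1 px)
print('px',proj(g,c))
t=onz(f,337,201,.125); print('tub',t,t@xF,t@yF)
E
```

```text
width 0.148042965921137 far x 0.6349810002135207 near x 0.4869380342923836
y end 0.02846537601779622 0.030130217791332514
mouth [ 0.72479338 -0.31660911  0.06      ] 0.6345012828065273 -0.4722021836806617
mouth [ 0.57289233 -0.346712    0.06      ] 0.4797269182864847 -0.46720114744832825
carton [ 0.60046659 -0.05031176  0.21      ] [np.float64(0.04768926319386719), np.float64(0.044542055049001696), np.float64(0.04732310195256055), np.float64(0.043087571215234564)]
16.14089425320717
14.383839966921714
px [334.08409332 136.55554889]
tub [0.55839756 0.10764423 0.125     ] 0.5682785343710571 -0.02132191413929813
```

```bash
cat >> h.py <<'E'
O=.561*xF-.2715*yF
def fw(x,y,z): return O+x*xF+y*yF+np.array([0,0,z])
def delta(T):
    s=manip.state(); q=np.array(s['tool_rot']); M=R.from_quat(q[[1,2,3,0]]).as_matrix(); p=np.array(s['tool_pos'])
    d=p-O
    print('t',round(s['time'],2),'feeder mm',np.round(1000*np.array([d@xF,d@yF,p[2]]),1),'tool x ang',round(np.degrees(np.arctan2(M[1,0],M[0,0])),2),'F',np.round(s['contact_force'],1),'w',round(s['gripper_width'],2))
    if T is not None: print('cm in tool',np.round(100*M.T@(fw(*T)-p),2))
E
python3 - <<'E'
from h import *
delta((.012,.165,.38))
E
python3 -m crank '[[0,0,-2.5,0],[0,0,-2.5,0],[0,0,-2.5,0],[0,0,-2.5,0],[0,0,-2.5,0],[0,0,-2.5,0],[0,0,0,0.5]]' 0
python3 - <<'E'
from h import *
delta((.012,.165,.38))
E
```

```text
t 0.4 feeder mm [-519.3 -352.   231.2] tool x ang -73.11 F [ 1.1 -0.2  0.1] w 1.0
cm in tool [-48.04 -56.46 -14.87]
time: 0.98
tool_pos: [0.1819, -0.5995, 0.3888]
tool_rot: [0.004, 0.787, -0.617, 0.004]
contact_force: [-0.2, -0.2, 1.9]
gripper_width: 0.012
t 0.98 feeder mm [-519.3 -353.6  388.8] tool x ang -76.15 F [-0.2 -0.2  1.9] w 0.01
cm in tool [-51.14 -53.84   0.3 ]
```

```bash
python3 -m crank '[[-2,-2.2,0,0],[-2.2,-2.3,0,0],[-2.2,-2.3,0,0],[-2.2,-2.3,0,0],[-2.2,-2.3,0,0],[-2.2,-2.3,0,0],[-2.2,-2.3,0,0],[-2.2,-2.3,0,0],[-2.2,-2.3,0,0],[-2.2,-2.3,0,0]]' 
python3 - <<'E'
from h import *
delta((.012,.165,.38))
E
```

```text
time: 1.82
tool_pos: [0.3521, -0.33, 0.3815]
tool_rot: [0.0, 0.787, -0.617, 0.0]
contact_force: [1.2, -0.3, 0.5]
gripper_width: 0.004
t 1.82 feeder mm [-292.6 -129.5  381.5] tool x ang -76.13 F [ 1.2 -0.3  0.5] w 0.0
cm in tool [-29.02 -30.88   0.14]
```

```bash
python3 -m crank '[[-2.2,-2.3,0,0],[-2.2,-2.3,0,0],[-2.2,-2.3,0,0],[-2.2,-2.3,0,0],[-2.2,-2.3,0,0],[-2.2,-2.3,0,0],[-2.2,-2.3,0,0],[-2.2,-2.3,0,0],[-2.2,-2.3,0,0],[-2.2,-2.3,0,0]]' 
python3 -m crank '[[-2.2,-2.3,0,0],[-2.2,-2.3,0,0],[-2,-2.3,0,0],[0,0,0,0]]'
python3 - <<'E'
from h import *
delta((.012,.160,.188))
f=manip.grab_frame('top'); g=manip.grab_frame('side'); crop(f,300,110,520,260,3.6,'top2.png');crop(g,280,30,460,230,3,'side2.png')
E
```

```text
time: 2.65
tool_pos: [0.5226, -0.061, 0.3815]
tool_rot: [-0.0, 0.787, -0.616, 0.0]
contact_force: [-0.3, 0.7, 0.1]
gripper_width: 0.002
time: 2.98
tool_pos: [0.5752, 0.0199, 0.3805]
tool_rot: [-0.001, 0.789, -0.614, -0.001]
contact_force: [-1.0, -0.3, -0.5]
gripper_width: 0.0
t 2.98 feeder mm [  3.8 160.9 380.5] tool x ang -75.83 F [-1.  -0.3 -0.5] w 0.0
cm in tool [ 0.14 -0.82 19.25]
```

View pics/side2.png

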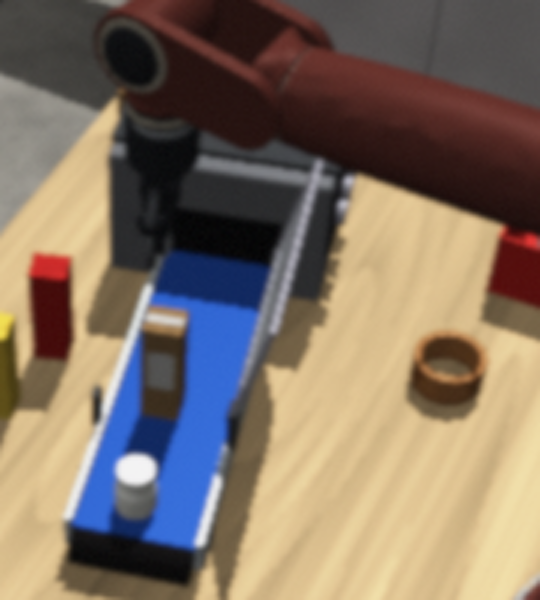

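View pics/top2.png

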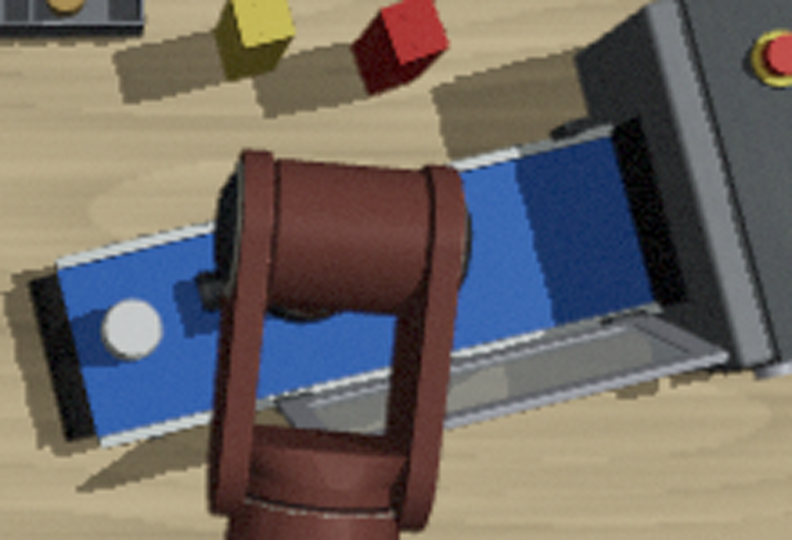

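```bash
python3 - <<'E'
from h import *
f=manip.grab_frame('top'); g=manip.grab_frame('side')
def tri(a,b):
    p,d=ray(f,*a);q,e=ray(g,*b); s,t=np.linalg.lstsq(np.c_[d,-e],q-p,rcond=None)[0]; A,B=p+s*d,q+t*e; X=(A+B)/2; print(X,np.linalg.norm(A-B)*1e3,'feeder',(X-O)@xF,(X-O)@yF)
tri((300+230/3.6,110+240/3.6),(280+130/3,30+52/3))
# underside of fork knuckle seen side (240,140), forearm lower edge at right
print(manip.state()['joint_pos'])
for X in np.arange(-.15,.2,.1): print(X,[np.round(proj(g,fw(X,.10,z)),0).tolist() for z in (.3,.4,.5,.6)])
E
```

```text
[0.57583345 0.0797056  0.66902072] 2.4826630948166204 feeder 0.01795009277152416 0.21902210384595255
[-1.02478614e-01 -1.14130504e-01  1.53054810e+00 -3.98223671e-04
  1.72529887e+00  1.22634233e+00]
-0.15 [[381.0, 128.0], [384.0, 105.0], [387.0, 80.0], [390.0, 52.0]]
-0.04999999999999999 [[352.0, 123.0], [353.0, 100.0], [354.0, 75.0], [356.0, 47.0]]
0.05000000000000002 [[323.0, 118.0], [323.0, 95.0], [323.0, 70.0], [323.0, 43.0]]
0.15000000000000005 [[295.0, 114.0], [294.0, 91.0], [292.0, 65.0], [291.0, 38.0]]
```

```bash
python3 -m crank '[[0,-0.4,2,0],[0,-0.4,2,0],[0,0,2,0],[0,0,2,0],[0,0,2,0],[0,0,1.5,0],[0,0,0,0]]' 
python3 - <<'E'
from h import *
delta((.012,.160,.188))
f=manip.grab_frame('top'); g=manip.grab_frame('side'); crop(f,300,110,520,260,3.6,'top3.png');crop(g,280,30,460,230,3,'side3.png')
for X,y,z in((-.117,.15,.281),(-.117,.15,.4),(-.117,.15,.45)): print(3*(proj(g,fw(X,y,z))-[280,30]))
E
```

```text
time: 3.77
tool_pos: [0.579, 0.0168, 0.2622]
tool_rot: [0.002, 0.787, -0.617, -0.003]
contact_force: [-0.1, -0.9, -0.5]
gripper_width: 0.001
t 3.77 feeder mm [  6.9 157.  262.2] tool x ang -76.23 F [-0.1 -0.9 -0.5] w 0.0
cm in tool [-0.28 -0.56  7.41]
[263.68913398 332.1505024 ]
[271.34759922 251.18991593]
[274.83006609 214.37541702]
```

View pics/side3.png

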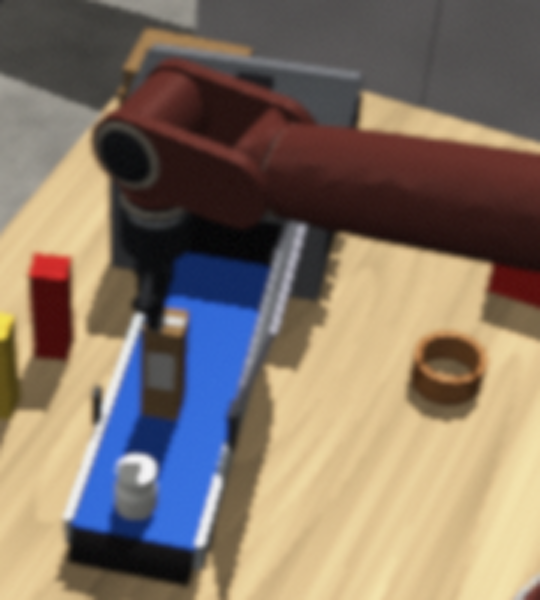

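```bash
python3 -m crank '[[0,-0.3,2,0],[0,-0.3,2,0],[0,0,2,0],[0,0,1.4,0],[0,0,0,0]]' 
python3 - <<'E'
from h import *
delta((.012,.125,.188))
f=manip.grab_frame('top'); g=manip.grab_frame('side'); crop(g,280,60,440,210,4,'side4.png')
E
```

```text
time: 4.28
tool_pos: [0.5859, 0.0191, 0.19]
tool_rot: [0.001, 0.787, -0.617, -0.002]
contact_force: [-0.4, 0.4, -0.1]
gripper_width: -0.005
t 4.28 feeder mm [ 14.  157.7 190. ] tool x ang -76.14 F [-0.4  0.4 -0.1] w -0.01
cm in tool [3.27 0.25 0.2 ]
```

View pics/side4.png

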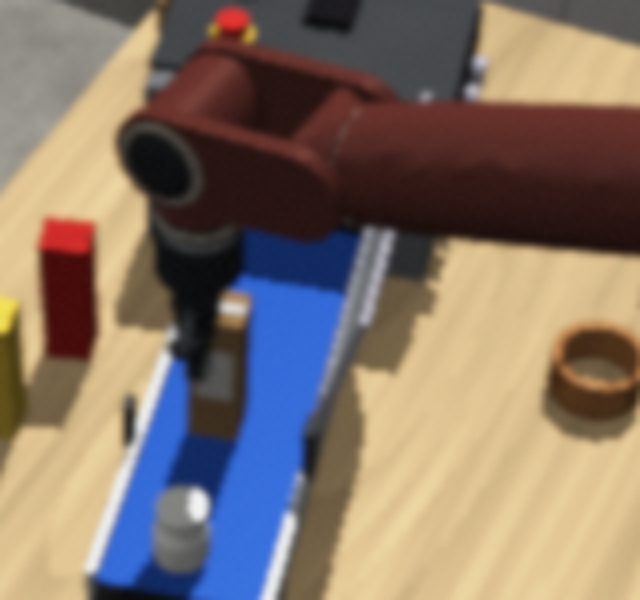

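The shut fingers stand behind the carton: the tip is near (195,375) in the crop and the carton's top near (233,310). Now the push towards the mouth.

```bash
python3 -m crank '[[1,0.1,0,0],[1,0,0,0],[0.6,0,0,0],[0.5,0,0,0],[0.5,0,0,0],[0.5,0,0,0],[0.5,0,0,0]]' 
python3 - <<'E'
from h import *
delta((.012,.06,.188))
f=manip.grab_frame('top'); g=manip.grab_frame('side'); crop(g,280,60,440,210,4,'side5.png')
E
```

```text
time: 4.97
tool_pos: [0.5974, -0.026, 0.1924]
tool_rot: [-0.0, 0.787, -0.616, -0.0]
contact_force: [-0.1, 0.9, 0.6]
gripper_width: -0.002
t 4.97 feeder mm [ 15.1 111.2 192.4] tool x ang -76.12 F [-0.1  0.9  0.6] w -0.0
cm in tool [5.11 0.39 0.44]
```

View pics/side5.png

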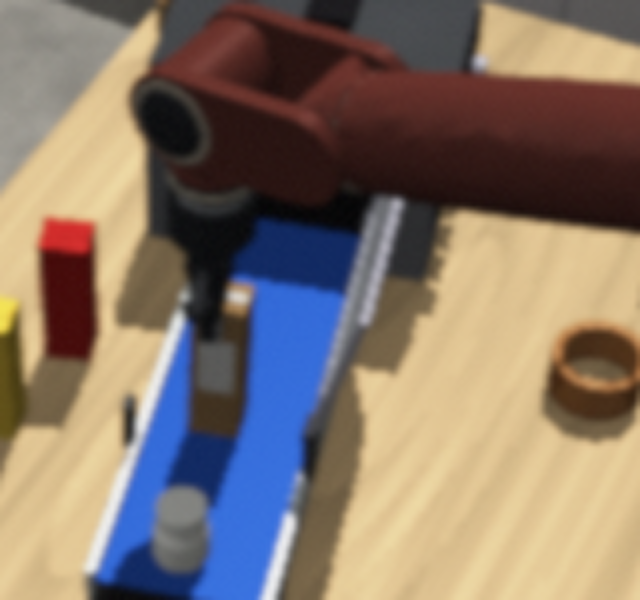

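```bash
python3 - <<'E'
from h import *
g=manip.grab_frame('side')
q=lambda *a:(4*(proj(g,fw(*a))-[280,60])).round()
print('tcp',q(.0151,.1112,.1924),'carton back face centre foot',q(.0125,.109,.06),'edges',q(-.0125,.109,.06),q(.0375,.109,.06),'top back edges',q(-.0125,.109,.21),q(.0375,.109,.21),'tub',q(0.007,.255,.125))
crop(g,315,115,355,175,10,'c5.png')
E
```

```text
tcp [207. 339.] carton back face centre foot [208. 438.] edges [234. 443.] [182. 433.] top back edges [238. 328.] [183. 319.] tub [176. 509.]
```

View pics/c5.png

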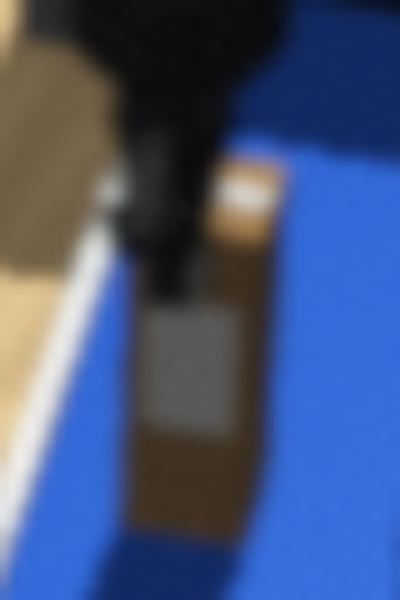

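```bash
python3 -m crank '[[-1.5,0,0,0],[-0.5,0.5,0.2,0],[1,0,0.2,0],[0.5,0,0,0],[0.5,0,0,0],[0.5,0,0,0],[0.5,0,0,0],[0.5,0,0,0],[0.5,0,0,0]]' 
python3 - <<'E'
from h import *
delta((.01,.06,.188))
f=manip.grab_frame('top'); g=manip.grab_frame('side'); crop(g,280,60,440,210,4,'side6.png')
E
```

```text
time: 5.87
tool_pos: [0.5975, -0.0469, 0.1884]
tool_rot: [-0.0, 0.787, -0.617, 0.0]
contact_force: [0.0, -0.4, 0.2]
gripper_width: -0.002
t 5.87 feeder mm [ 10.4  90.8 188.4] tool x ang -76.13 F [ 0.  -0.4  0.2] w -0.0
cm in tool [3.08 0.08 0.04]
```

View pics/side6.png

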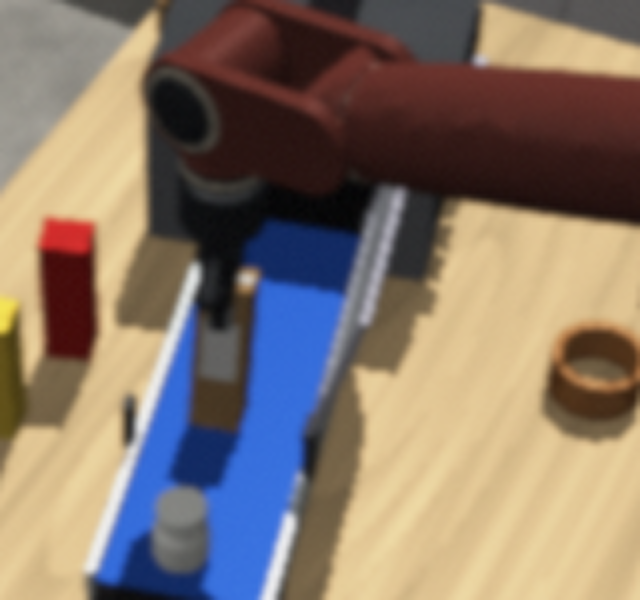

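It is tilting and the foot is staying put. I'll keep going.

```bash
python3 -m crank '[[0.5,0,0,0],[0.5,0,0,0],[0.5,0,0,0],[0.5,0,0,0],[0.5,0,0,0],[0.5,0,0,0]]' 
python3 - <<'E'
from h import *
delta((.01,.06,.188))
f=manip.grab_frame('top'); g=manip.grab_frame('side'); crop(g,280,60,440,210,4,'side7.png')
E
```

```text
time: 6.47
tool_pos: [0.6046, -0.0758, 0.1883]
tool_rot: [0.0, 0.787, -0.616, 0.0]
contact_force: [-0.0, 0.4, 0.4]
gripper_width: -0.002
t 6.47 feeder mm [ 10.8  61.1 188.3] tool x ang -76.12 F [-0.   0.4  0.4] w -0.0
cm in tool [0.11 0.08 0.03]
```

View pics/side7.png

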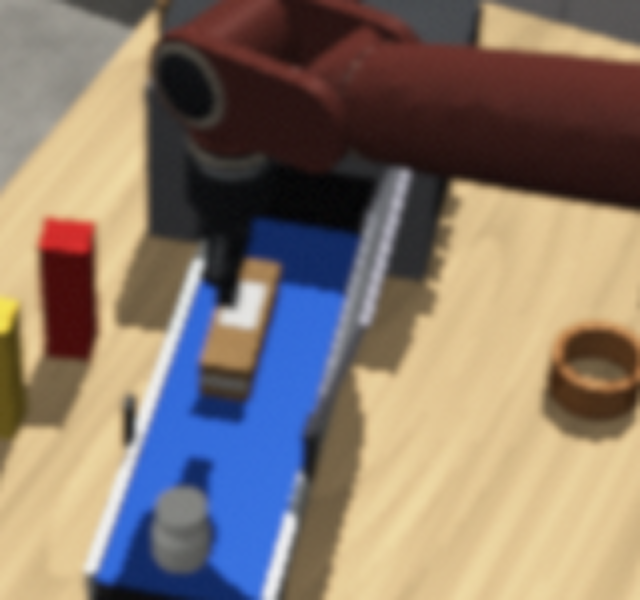

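```bash
python3 -m crank '[[-0.5,0,-2,0],[0,0,-2.5,0],[0,0,-2.5,0],[0,0,-2.5,0],[0,0,-2.5,0],[0,0,-2.5,0],[0,0,-2.5,0],[0,0,-1,0],[0,0,0,0]]' 
python3 - <<'E'
from h import *
delta((-.185,0,.36))
f=manip.grab_frame('top'); g=manip.grab_frame('side'); crop(g,280,60,440,210,4,'side8.png')
E
```

```text
time: 7.32
tool_pos: [0.6043, -0.0705, 0.3722]
tool_rot: [-0.001, 0.787, -0.616, 0.003]
contact_force: [-0.0, 0.3, 0.8]
gripper_width: 0.003
t 7.32 feeder mm [ 11.7  66.3 372.2] tool x ang -76.1 F [-0.   0.3  0.8] w 0.0
cm in tool [ 6.33 19.77  1.12]
```

View pics/side8.png

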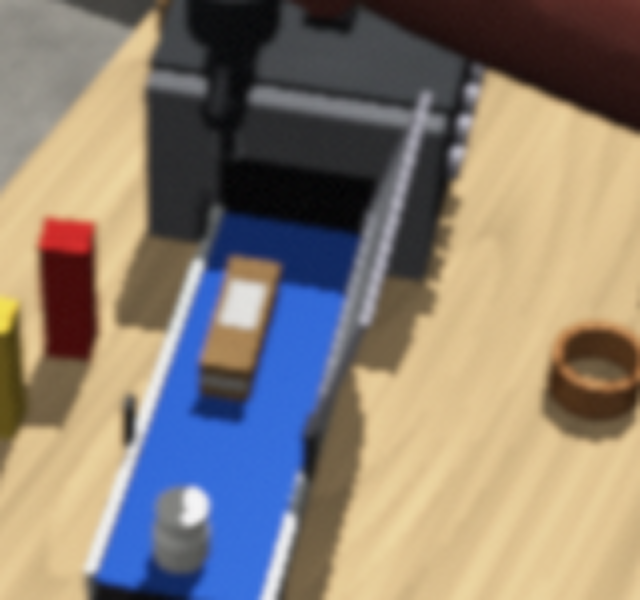

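```bash
python3 -m crank '[[0.6,2,0,0],[0.7,2.2,0,0],[0.7,2.2,0,0],[0.7,2.2,0,0],[0.7,2.2,0,0],[0.7,2.2,0,0],[0.7,2.2,0,0],[0.7,2.2,0,0],[0.7,2.2,0,0],[0,0,0,0]]' 
python3 - <<'E'
from h import *
delta((-.185,0,.25))
f=manip.grab_frame('top'); g=manip.grab_frame('side'); crop(g,280,30,460,210,3.3,'side9.png'); crop(f,300,110,520,290,3.3,'top9.png')
E
```

```text
time: 8.25
tool_pos: [0.4253, -0.1787, 0.3657]
tool_rot: [0.001, 0.786, -0.618, -0.002]
contact_force: [-0.2, -0.3, 0.2]
gripper_width: 0.001
t 8.25 feeder mm [-187.1    1.4  365.7] tool x ang -76.3 F [-0.2 -0.3  0.2] w 0.0
cm in tool [ 0.16 -0.25 11.57]
```

View pics/side9.png

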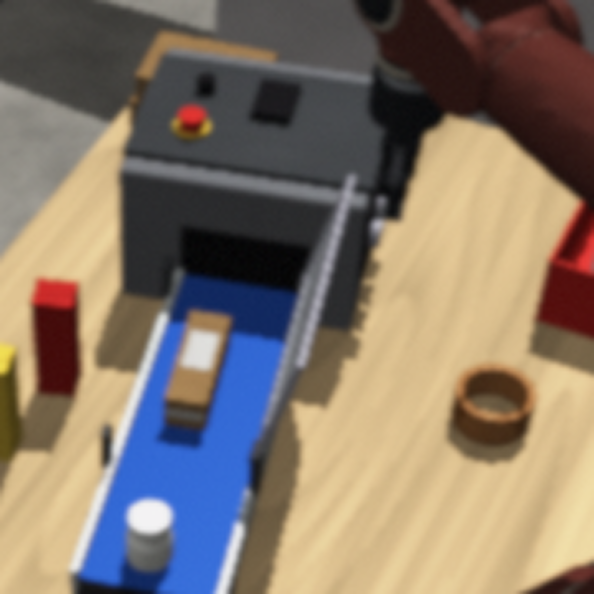

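View pics/top9.png

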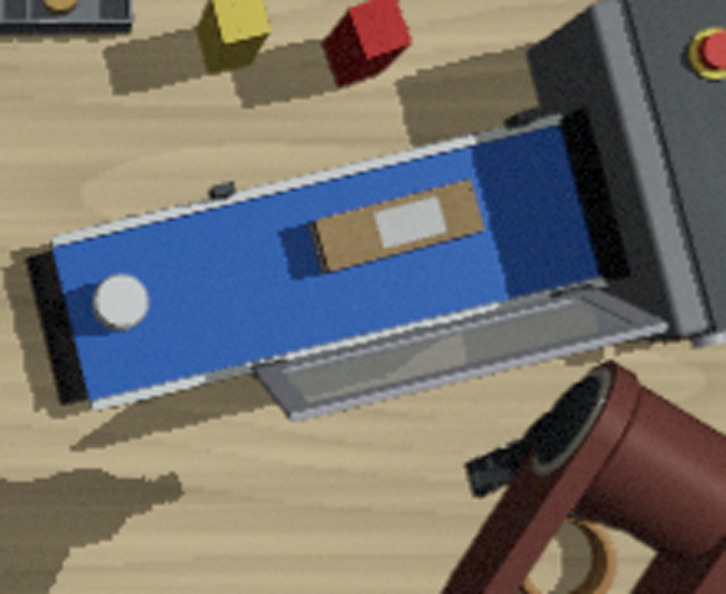

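```bash
python3 - <<'E'
from h import *
f=manip.grab_frame('top')
for u,v in((295,417),(665,328)):
    X=onz(f,300+u/3.3,110+v/3.3,.281)-O; print(X@xF,X@yF)
E
python3 -m crank '[[0,0,2,0],[0,0,2,0],[0,0,2,0],[0,0,2,0],[0,0,2,0],[0,0,1.5,0],[0,0,0,0]]'
python3 - <<'E'
from h import *
delta((-.135,0,.25))
E
```

```text
-0.12383964029479619 0.14529867233871663
-0.124477988000769 -0.16292145975050387
time: 8.98
tool_pos: [0.4266, -0.1757, 0.248]
tool_rot: [0.0, 0.788, -0.616, -0.004]
contact_force: [-0.7, -0.6, -0.5]
gripper_width: 0.001
t 8.98 feeder mm [-185.2    3.9  248. ] tool x ang -76.03 F [-0.7 -0.6 -0.5] w 0.0
cm in tool [ 0.47 -5.01 -0.23]
```

```bash
python3 -m crank '[[0,-1,0,0],[0,-1,0,0],[0,-1,0,0],[0,-1,0,0],[0,-1.2,0,0],[0,-1.2,0,0],[0,-1.2,0,0],[0,-1.2,0,0],[0,-1.2,0,0],[0,-1.2,0,0]]'
python3 - <<'E'
from h import *
delta((0.01,0,.248))
f=manip.grab_frame('top'); g=manip.grab_frame('side'); crop(g,280,30,460,210,3.3,'side10.png')
E
```

```text
time: 9.82
tool_pos: [0.5382, -0.1503, 0.2538]
tool_rot: [0.0, 0.788, -0.616, 0.0]
contact_force: [-1.1, -0.0, -0.7]
gripper_width: 0.0
t 9.82 feeder mm [-70.7   3.4 253.8] tool x ang -76.08 F [-1.1 -0.  -0.7] w 0.0
cm in tool [ 0.46 -8.06  0.58]
```

View pics/side10.png

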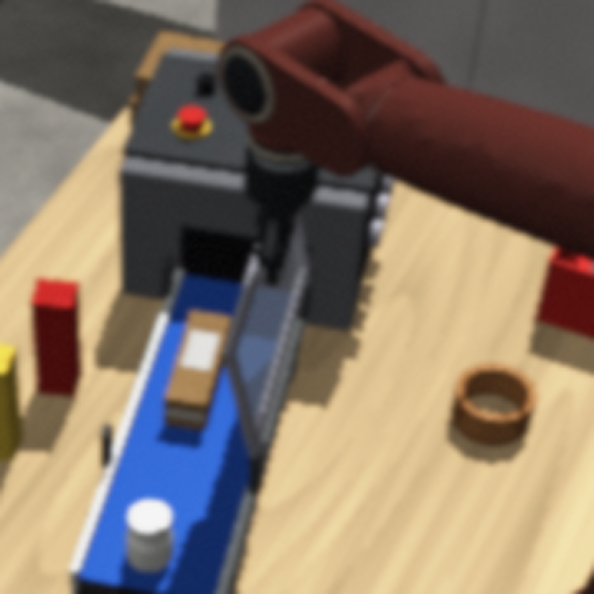

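```bash
python3 -m crank '[[0,-1,0.2,0],[0,-1,0.3,0],[0,-1,0.3,0],[0,-1,0.3,0],[0,-1,0.3,0],[0,-1,0.2,0],[0,-1,0.2,0],[0,-0.8,0.2,0]]'
python3 - <<'E'
from h import *
delta((0.02,0,.22))
f=manip.grab_frame('top'); g=manip.grab_frame('side'); crop(g,280,30,460,210,3.3,'side11.png')
E
```

```text
time: 10.58
tool_pos: [0.6135, -0.1316, 0.2331]
tool_rot: [-0.0, 0.788, -0.616, 0.0]
contact_force: [-0.7, 0.0, 0.1]
gripper_width: -0.003
t 10.58 feeder mm [  6.9   4.6 233.1] tool x ang -76.09 F [-0.7  0.   0.1] w -0.0
cm in tool [ 0.48 -1.3   1.31]
```

View pics/side11.png

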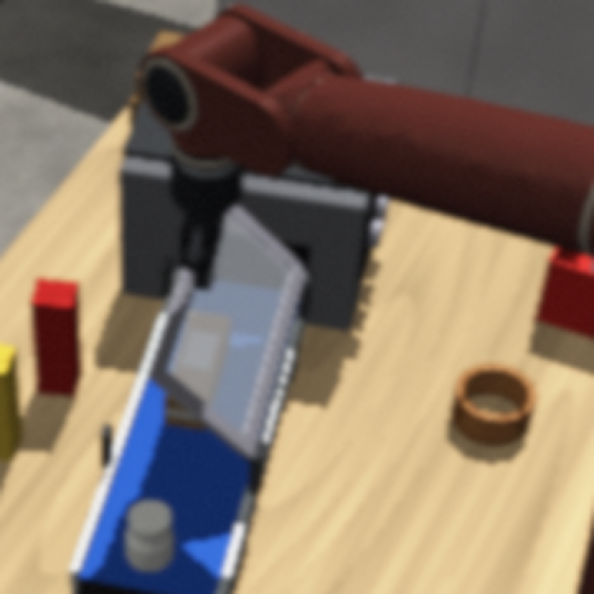

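```bash
python3 -m crank '[[0,0,0,0],[0,0,0,0],[0,0,-2,0],[0,0,-2,0],[0,0,-2,0],[0,0,-2,0],[0,0,-2,0],[0,0,-2,0],[0,0,0,0],[0,0,0,0]]'
python3 -m crank '[[0,0,0,0],[0,0,0,0],[0,0,0,0],[0,0,0,0],[0,0,0,0],[0,0,0,0],[0,0,0,0],[0,0,0,0],[0,0,0,0],[0,0,0,0]]' >/dev/null
python3 -m crank '[[0,0,0,0],[0,0,0,0],[0,0,0,0],[0,0,0,0],[0,0,0,0],[0,0,0,0],[0,0,0,0],[0,0,0,0],[0,0,0,0],[0,0,0,0]]'
python3 - <<'E'
from h import *
delta(None)
f=manip.grab_frame('top'); g=manip.grab_frame('side'); crop(g,280,30,460,210,3.3,'side12.png'); crop(f,300,110,520,290,3.3,'top12.png')
E
```

```text
time: 11.52
tool_pos: [0.6125, -0.1323, 0.3552]
tool_rot: [-0.001, 0.787, -0.617, 0.002]
contact_force: [0.6, -0.9, -0.8]
gripper_width: -0.0
time: 13.18
tool_pos: [0.6123, -0.132, 0.3533]
tool_rot: [-0.0, 0.787, -0.616, -0.0]
contact_force: [0.3, 0.0, -0.2]
gripper_width: 0.001
t 13.18 feeder mm [  5.6   4.6 353.3] tool x ang -76.11 F [ 0.3  0.  -0.2] w 0.0
```

View pics/side12.png

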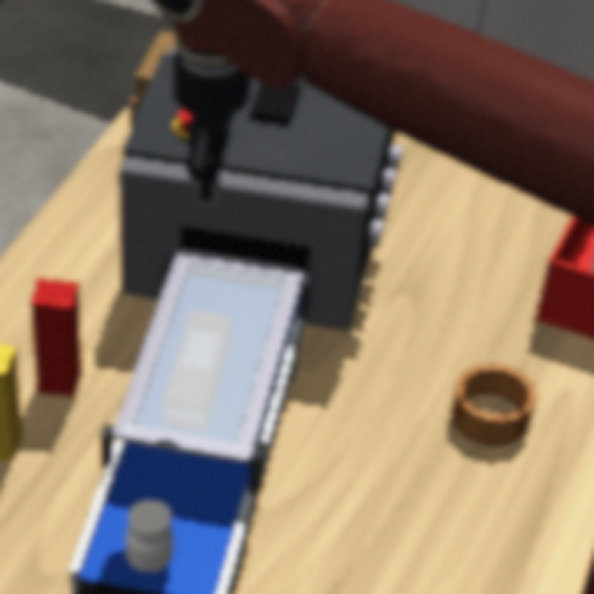

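View pics/top12.png

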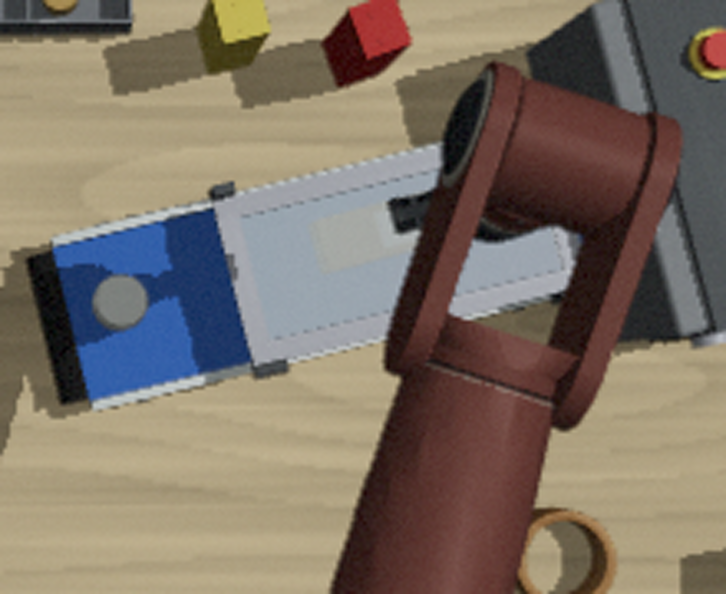

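```bash
python3 - <<'E'
from h import *
g=manip.grab_frame('side')
for th in(0,.05,.1):
  print(th,[(3.3*(proj(g,fw(-.084+.16*np.cos(th),y,.129+.16*np.sin(th)))-[280,30])).round(1).tolist() for y in(.15,-.165)])
print('hinge',[(3.3*(proj(g,fw(-.084,y,.129))-[280,30])).round(1).tolist() for y in(.15,-.165)])
crop(g,305,95,380,180,7,'c13.png')
# same in c13 px
print([(7*(proj(g,fw(-.084+.16*np.cos(th),y,.129+.16*np.sin(th)))-[305,95])).round(0).tolist() for th in (0,.05,.1) for y in(.15,-.165)])
E
```

```text
0 [[107.7, 434.3], [174.3, 249.0]]
0.05 [[107.8, 429.4], [174.6, 244.0]]
0.1 [[108.2, 424.4], [175.2, 238.9]]
hinge [[250.6, 460.6], [304.8, 270.5]]
[[53.0, 466.0], [195.0, 73.0], [54.0, 456.0], [195.0, 63.0], [54.0, 445.0], [197.0, 52.0]]
```

View pics/c13.png

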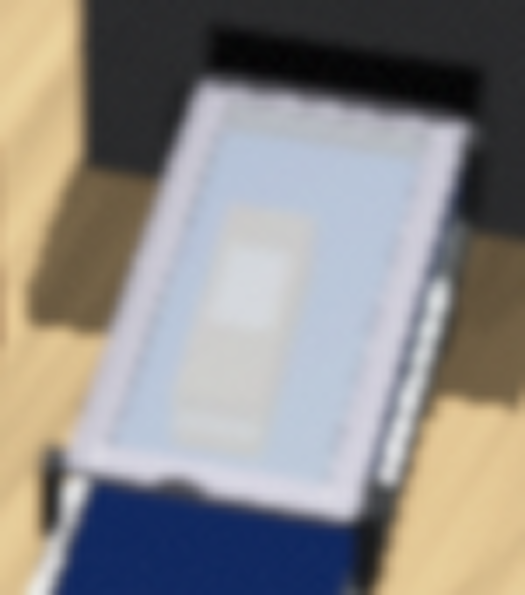

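The guard reads shut in the side view: its edge corners are within a few pixels of the 0 rad prediction. I'll check with a light finger touch near the free edge, where contact should come at z of about 129 mm.

```bash
python3 -m crank '[[0,-2.5,2,0],[0,-2.4,3,0],[0,0,3,0],[0,0,3,0],[0,0,3,0],[0,0,3,0],[0,0,2,0],[0,0,1,0],[0,0,0,0],[0,0,0,0]]'
python3 - <<'E'
from h import *
delta((.055,0,.129))
E
```

```text
time: 14.17
tool_pos: [0.6601, -0.1203, 0.1538]
tool_rot: [-0.0, 0.787, -0.616, 0.0]
contact_force: [0.4, 0.4, 0.7]
gripper_width: -0.003
t 14.17 feeder mm [ 54.8   5.1 153.8] tool x ang -76.11 F [0.4 0.4 0.7] w -0.0
cm in tool [ 0.51 -0.01  2.48]
```

```bash
python3 -m crank '[[0,0,0.6,0],[0,0,0.6,0],[0,0,0.4,0],[0,0,0.3,0],[0,0,0.2,0],[0,0,0,0]]'; python3 -m crank '[[0,0,0.2,0],[0,0,0,0]]'
```

```text
time: 14.67
tool_pos: [0.6596, -0.1201, 0.1317]
tool_rot: [0.0, 0.787, -0.616, -0.0]
contact_force: [-0.4, 0.6, -0.0]
gripper_width: 0.001
time: 14.83
tool_pos: [0.6598, -0.1202, 0.1301]
tool_rot: [0.0, 0.787, -0.616, -0.0]
contact_force: [-0.6, -0.7, 0.5]
gripper_width: 0.001
```

```bash
for i in 1; do python3 -m crank '[[0,0,0.15,0],[0,0,0,0]]'; python3 -m crank '[[0,0,0.15,0],[0,0,0,0]]'; done
```

```text
time: 15.0
tool_pos: [0.6601, -0.1203, 0.1291]
tool_rot: [-0.0, 0.787, -0.616, 0.0]
contact_force: [-0.4, 0.3, 0.6]
gripper_width: -0.004
time: 15.17
tool_pos: [0.6602, -0.1203, 0.129]
tool_rot: [-0.0, 0.787, -0.616, 0.0]
contact_force: [-3.6, 0.9, 5.5]
gripper_width: 0.002
```

Firm contact came at z = 129.0 mm with 5.5 N upward, so the guard is shut on its stop. I'll retreat clear and look once more.

```bash
python3 -m crank '[[0,0,-1,0],[0,0,-2,0],[0,0,-3,0],[0,0,-3,0],[0,0,-3,0],[0,0,-3,0],[0,0,-3,0],[0,0,-3,0],[0,0,-2,0],[0,0,0,0]]'
python3 -m crank '[[0,2.5,0,0],[0,3,0,0],[0,3,0,0],[0,3,0,0],[0,3,0,0],[0,3,0,0],[0,3,0,0],[0,3,0,0],[0,0,0,0],[0,0,0,0]]'
python3 - <<'E'
from h import *
delta(None)
f=manip.grab_frame('top'); g=manip.grab_frame('side'); crop(f,0,0,640,400,1.25,'top14.png'); crop(g,100,20,460,360,1.7,'side14.png')
E
```

```text
time: 16.0
tool_pos: [0.6615, -0.1207, 0.3651]
tool_rot: [-0.002, 0.787, -0.616, 0.005]
contact_force: [-0.2, -0.5, 0.9]
gripper_width: -0.001
time: 16.83
tool_pos: [0.4308, -0.1768, 0.3568]
tool_rot: [-0.0, 0.787, -0.617, 0.0]
contact_force: [-0.3, 0.5, 0.7]
gripper_width: -0.0
t 16.83 feeder mm [-181.3    1.9  356.8] tool x ang -76.21 F [-0.3  0.5  0.7] w -0.0
```

View pics/top14.png

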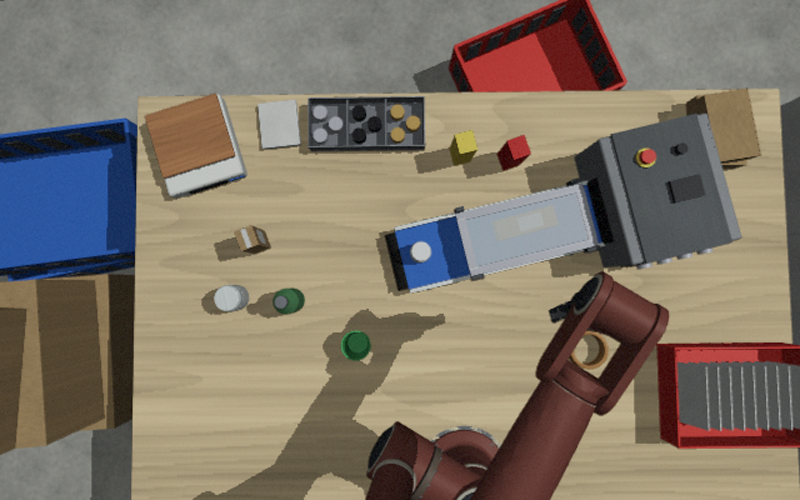

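View pics/side14.png

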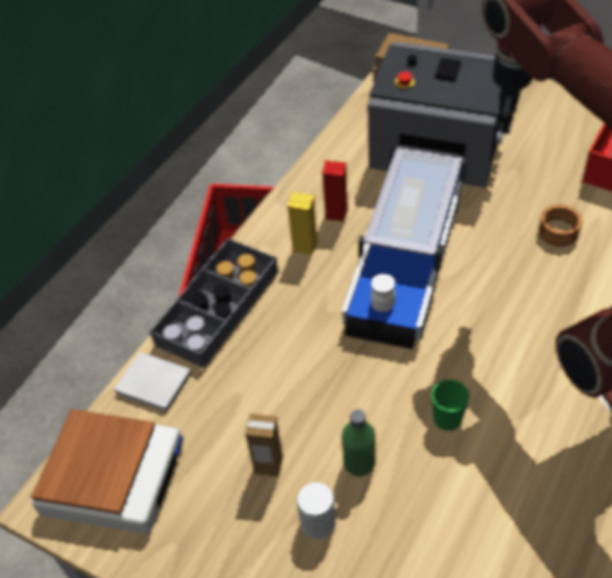

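The guard is level over the flat carton, which shows through the pane at top (525,222) and side (410,205). The tub, spare, cup, flask, can and tape are where they started, and the arm is clear.

```bash
python3 -c "
from plant import manip
print(manip.job_done())"
```

```text
the job is handed in; nothing more can be done
None
```

The carton now lies flat on the belt with its top towards the machine's mouth, and the guard is shut above it. I handed the job in at about 17 s, under the 48 s limit.

- **Carton:** I pushed its upper part with the shut fingers. Partway in, the finger looked about 5 mm off centre, so I backed off, shifted and pushed again. The carton then tipped over, and the pictures show it flat and straight on the belt.
- **Guard:** I pushed it from about 1.82 rad (judged from the top view) past its balance point, and it sank shut by itself. In the side view its free-edge corners were up to 3 pixels from the shut prediction and did not settle it exactly. A light finger touch near the free edge met firm contact at z = 129 mm, the height expected when shut, with about 5.5 N upward.
- **Everything else:** the last pictures showed the tub, spare carton, tape, cup, flask and can where they started. The arm was clear of everything, and the highest force in any reading I took was about 7 N. No check failed.

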